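# Stack the hole saws by kind

## Task

Put the four steel hole saws away in two stacks, each saw mouth down as it stands now: the two deep ones on the square dark-wood pad and the two shallow ones on the round cork pad. In each stack the wide saw goes below, in the middle of its pad, and the narrow one stands centred on its back. Leave the pipe collar, pencil cup, deburring tool and try square where they are.

Things in the scene. Friction and masses are not known exactly. Their poses are not given: they have to be found in the camera images.
- deep_wide: deep, wide bare-steel hole saw, a cup standing mouth (teeth) down with its closed flat back up; outside diameter 64 mm, height 55 mm, wall 4 mm, long dark slots in its side; weighs roughly 0.07 to 0.2 kg. Origin: centre of the mouth, on the axis at the lower rim; z points up to the closed back. Loose; to be moved
- deep_narrow: deep, narrow bare-steel hole saw, a cup standing mouth (teeth) down with its closed flat back up; outside diameter 44 mm, height 55 mm, wall 4 mm, long dark slots in its side; weighs roughly 0.07 to 0.2 kg. Origin: centre of the mouth, on the axis at the lower rim; z points up to the closed back. Loose; to be moved
- shallow_wide: shallow, wide bare-steel hole saw, a cup standing mouth (teeth) down with its closed flat back up; outside diameter 64 mm, height 30 mm, wall 4 mm, no slots in its side; weighs roughly 0.07 to 0.2 kg. Origin: centre of the mouth, on the axis at the lower rim; z points up to the closed back. Loose; to be moved
- shallow_narrow: shallow, narrow bare-steel hole saw, a cup standing mouth (teeth) down with its closed flat back up; outside diameter 44 mm, height 30 mm, wall 4 mm, no slots in its side; weighs roughly 0.07 to 0.2 kg. Origin: centre of the mouth, on the axis at the lower rim; z points up to the closed back. Loose; to be moved
- square_pad: square dark-wood pad fixed to the bench, 100 x 100 mm, 8 mm thick, at any yaw. Origin: centre of its underside (its top is 8 mm higher)
- round_pad: round cork pad fixed to the bench, 100 mm across, 8 mm thick. Origin: centre of its underside (its top is 8 mm higher)
- pipe_collar: plain steel pipe collar, a tube open at both ends (seen from above it has a 42 mm hole right through), 54 mm outside diameter, 40 mm high, no hole saw. Origin: centre of its underside. Loose bystander among the saws
- pencil_cup: wooden pencil cup, 72 mm across and 95 mm high, with three pencils up to 165 mm high. Origin: centre of its underside. Loose bystander
- deburring_tool: black deburring tool lying flat: handle 90 x 18 x 18 mm (from 65 mm behind the origin to 25 mm ahead along x), then a steel shaft and small hooked blade to 73 mm ahead. Origin: under the handle on the bench. Loose bystander
- try_square: steel try square lying flat, 140 x 110 mm overall: dark stock 20 x 110 x 16 mm along y at x = -55 mm, bright blade 120 x 30 x 3 mm along x at y = +40 mm. Origin: middle of the outline, on the bench. Loose bystander

How it is judged (in metres and radians):
At the end, for the whole second after the job is handed in: Deep wide saw on the square pad, shallow wide saw on the round pad, each within 15 mm of its centre; each narrow saw rests on the back of the wide saw of its kind, within 9 mm of its axis; all four mouth down, upright within 0.08 rad, released and at rest (horizontal distance between deep_wide and square_pad below 0.015 m and z of deep_wide in the frame of square_pad between 0.005 and 0.012 m and horizontal distance between deep_narrow and deep_wide below 0.009 m and z of deep_narrow in the frame of deep_wide between 0.052 and 0.059 m and angle between each of deep_wide, deep_narrow, shallow_wide, shallow_narrow's own z axis and vertical below 0.08 rad and linear speed of each of deep_wide, deep_narrow, shallow_wide, shallow_narrow below 0.02 m/s and angular speed of each of deep_wide, deep_narrow, shallow_wide, shallow_narrow below 0.2 rad/s and horizontal distance between shallow_wide and round_pad below 0.015 m and z of shallow_wide in the frame of round_pad between 0.005 and 0.012 m and horizontal distance between shallow_narrow and shallow_wide below 0.009 m and z of shallow_narrow in the frame of shallow_wide between 0.027 and 0.034 m); the robot touches nothing.
It fails at once if the pipe collar is shifted by more than 20 mm (distance of pipe_collar from where it was at the start of the episode above 0.02 m).
It fails at once if the pencil cup is shifted by more than 20 mm (distance of pencil_cup from where it was at the start of the episode above 0.02 m).
It fails at once if the deburring tool is shifted by more than 20 mm (distance of deburring_tool from where it was at the start of the episode above 0.02 m).
It fails at once if the try square is shifted by more than 20 mm (distance of try_square from where it was at the start of the episode above 0.02 m).
It also fails if it takes over 102 s, if anything falls off the work surface, if the arm or the gripper's body presses on something with over 40 N, if the wrist force passes 120 N, or if a joint passes its speed limit or range.

## Robot

A 6-joint arm with a two-finger parallel gripper is mounted at the origin on the work surface. World frame = base frame: x ahead of the robot, y to its left, z up, the work surface at z = 0. Lengths are in m, angles in degrees, forces in N, time in s.
With the tool pointing down it reaches from about 0.4 to 0.825 m from the base axis. Payload 7 kg.
Tool frame: the origin (TCP) lies on the centre line of the jaws, within the pads' length; the fingertips stand 14 mm ahead of it and the grasp point (between the pads) lies 5 mm behind it; z points along the fingers, y is the line along which they close (so a half turn about z gives the same grasp; the last joint's range is limited). The gripper opens to 88 mm and grips with 3 to 60 N. Pads are 19 mm wide; open, the fingers measure 130 mm over their backs; the gripper's body (78 mm by 193 mm) begins 47 mm behind the grasp point.
Start: joints at [-50.128, 20.546, 0.682, 0, -70.136, -16.507], TCP at [0.268, -0.62, 0.241] pointing down, gripper open.
Joint ranges: [-176.03, 176.03], [-82.01, 121.73], [-58.28, 71.71], [-173.87, 95.51], [-174.79, -0.11], [-173.66, 173.66]. Speed limits (degrees/s): [136.94, 136.94, 172.46, 180, 180, 180].

## Interface

Orientations are given as [roll, pitch, yaw] about the fixed x, y, z axes, in that order (R = Rz(yaw) Ry(pitch) Rx(roll)).
In Python, from plant import r gives the robot as it stands.
- The arm moves only by the tool send_rows, never from a script. Its argument "steps" is a list of rows, each an object with "dp": the shift along the tool's x, y, z in mm, a list of three; "roll": the turn about the tool's z in rad; "jaw": the opening in per cent of the stroke, from 0 (shut) to 100 (fully open). In form: [{"dp": [tx, ty, tz], "roll": roll, "jaw": jaw}, ...]. A call has 1 to 5 rows; each row is the pose to reach, as a shift and turn from the pose commanded when the call began, along the tool's axes at that moment; what a row does not reach only later rows make up. A row lasts 1/8 s, in which the tool goes at most 62.5 mm and 10.7 degrees, less where a joint would pass 70% of its speed; a pose out of reach is approached as far as the arm can. A call with a gripper value outside its range is refused whole. The fingers move at their own pace and stop on an object; "newtons" is the grip in N (left out, the last holds). Time passes only in rows, so rows that repeat a pose let the fingers close. It gives the time, the measured TCP pose, the force, the opening and the grip force at its end, in the units of the state.
- r.get_state(): the state, without advancing time (a new reading comes with each control period).
- r.capture(name): name is "scene" or "top" or "wrist"; returns a dict with "image" (480x640x3 uint8, blue, green, red), "K" (3x3 intrinsics, pixels), "dist" ([k1, k2, p1, p2, k3] as OpenCV has them; the pictures are not rectified), "rvec" (rotation vector, rad) and "tvec" (3), from world to camera coordinates, as OpenCV has them. Camera axes: x right, y down, z forward; pixel columns grow to the right and rows downward; lengths in m; the calibration is good to about 2 mm. A picture is of the moment at which its call begins. There is no depth.
- r.close_job(): hands the job in; it is judged then, once.
The state is a dict: "time_s": time; "joints": joint angles; "qd": joint speeds; "joint_torque": joint torques, N m; "tcp_pos": TCP position; "eef_rot": TCP orientation; "contact_force": force on the tool from outside, world axes, zero at the start; "moment": the same for the moment, N m; "gripper_width": finger opening in m; "gripper_force": force on a finger pad.
Only numpy, scipy, OpenCV 4.12 (cv2) and the standard library are available. Lean on these libraries where they do the work, as an engineer would, in place of code of your own. Each camera call takes 0.05 s, during which the arm holds its last target. There are 200 camera calls.

## Working session

There is one attempt and no reset: what is moved stays moved. The work goes in short steps, Python scripts to look and compute and a tool call to move; the robot and the scene stay as the last step left them, time stands still between calls to the robot, and variables do not carry over. Pictures are saved under pics/ and viewed, at most 14 in all, crops included, and the job is handed in when it is done.

Besides the shell and the picture viewer there is one more tool, called after ">>>" by a JSON object that holds its "name" and its "arguments", one argument or row to a line. send_rows: Moves the arm, as the interface text tells. Its arguments: {"type":"object","properties":{"steps":{"type":"array","items":{"type":"object","properties":{"dp":{"type":"array","items":{"type":"number"}},"roll":{"type":"number"},"jaw":{"type":"number"}}}},"newtons":{"type":"number"}},"required":["steps"]}

```bash
ls; mkdir -p pics; python3 - <<'E'
from plant import r
import cv2, pickle
s=r.get_state(); print(s)
for n in("top","scene"):
    c=r.capture(n); pickle.dump(c,open(f"pics/{n}0.pkl","wb")); cv2.imwrite(f"pics/{n}0.png",c["image"]); print(c["K"],c["dist"],c["rvec"],c["tvec"])
E
```

```text
pics
{'time_s': 0.0, 'joints': array([-5.01281079e+01,  2.05914327e+01,  6.34873830e-01, -1.86495378e-02,
       -7.01363935e+01, -1.65057029e+01]), 'qd': array([ 0.00134281,  0.03981481,  0.07402123, -0.03150005,  0.05570912,
        0.00437183]), 'joint_torque': array([-1.67032135e-04, -5.82702613e+01,  2.93050861e+01,  6.99724317e+00,
        6.79077086e-03, -1.48189620e-04]), 'tcp_pos': array([ 0.26748639, -0.61924119,  0.23963568]), 'eef_rot': array([ 1.79905897e+02, -9.60173153e-03, -1.56640154e+02]), 'contact_force': array([ 0.10215326,  0.83752972, -0.19615894]), 'moment': array([-0.03006141,  0.04923483,  0.00128768]), 'gripper_force': 0.0, 'gripper_width': 0.08768165642870342}
[[445.14227433   0.         321.95977774]
 [  0.         445.14227433 238.17350907]
 [  0.           0.           1.        ]] [0.03721145 0.         0.         0.         0.        ] [ 2.14956838 -2.1703115   0.15773353] [-0.06164486  0.54311973  0.86099755]
[[477.15942435   0.         315.11041316]
 [  0.         477.15942435 243.76951048]
 [  0.           0.           1.        ]] [-0.09414993  0.          0.          0.          0.        ] [ 0.88994019  2.7393221  -0.77346719] [ 0.47173892 -0.21448497  1.15188023]
```

View pics/top0.png

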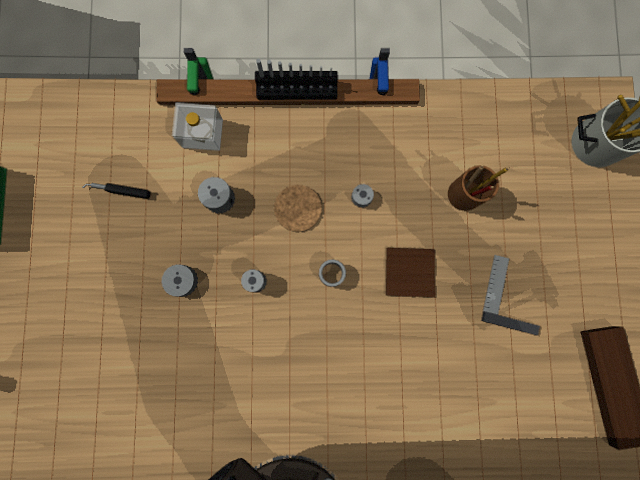

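View pics/scene0.png

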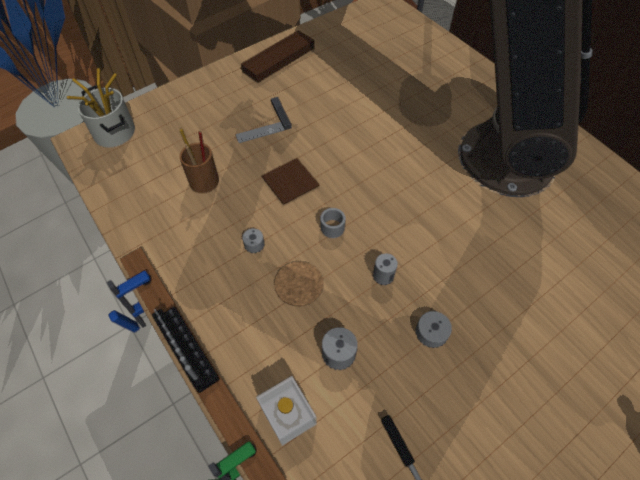

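The top view shows the wide saws at (215,195), which is deep, and (180,281), which is shallow. The narrow saws are at (254,281), deep, and (363,196), shallow. The collar is at (332,273), the cork pad at (298,208), the square pad at (411,272) and the pencil cup at (473,188). In the scene view, heights agree: the deep saws are at (340,347) and (385,268), and the shallow ones at (434,328) and (254,240). Next I'll make enlarged crops to check the colour masks.

```bash
cat > h.py <<'E'
import cv2, numpy as np, pickle
def load(n): return pickle.load(open(f"pics/{n}.pkl","rb"))
def ray(c,uv):
    p=cv2.undistortPoints(np.float64([[uv]]),c["K"],c["dist"])[0,0]
    R=cv2.Rodrigues(np.float64(c["rvec"]))[0]; t=np.float64(c["tvec"]).ravel()
    d=R.T@np.array([p[0],p[1],1.]); return -R.T@t, d/np.linalg.norm(d)
def onplane(c,uv,z):
    o,d=ray(c,uv); return o+d*(z-o[2])/d[2]
def tri(c1,p1,c2,p2):
    o1,d1=ray(c1,p1); o2,d2=ray(c2,p2)
    s=np.linalg.lstsq(np.c_[d1,-d2],o2-o1,rcond=None)[0]
    a,b=o1+s[0]*d1,o2+s[1]*d2; return (a+b)/2, np.linalg.norm(a-b)
E
python3 - <<'E'
from h import *
P={"top0":dict(dw=(215,195),sw=(180,281),dn=(254,281),sn=(363,196)),"scene0":dict(dw=(340,347),sw=(434,328),dn=(385,268),sn=(254,240))}
rows=[]
for n,d in P.items():
    im=load(n)["image"]; a=[];b=[]
    for k,(u,v) in d.items():
        cr=im[v-25:v+25,u-25:u+25]; big=cv2.resize(cr,None,fx=4,fy=4,interpolation=cv2.INTER_NEAREST)
        a.append(big[:, :195])
        g=cv2.cvtColor(cr,cv2.COLOR_BGR2HSV); print(n,k,g[23:27:3,8:43:3,1:].tolist()[0])
    rows.append(np.hstack(a))
cv2.imwrite("pics/crops.png",np.vstack(rows))
E
```

```text
top0 dw [[13, 139], [4, 138], [11, 142], [9, 140], [14, 74], [19, 68], [4, 60], [7, 117], [9, 112], [7, 110], [11, 116], [0, 29]]
top0 sw [[6, 121], [8, 122], [6, 120], [2, 116], [21, 62], [13, 57], [5, 93], [9, 116], [9, 119], [6, 120], [8, 96], [14, 36]]
top0 dn [[108, 149], [114, 130], [6, 135], [4, 135], [11, 72], [16, 65], [4, 63], [6, 139], [6, 138], [25, 31], [105, 85], [110, 93]]
top0 sn [[109, 126], [109, 131], [9, 112], [9, 138], [6, 126], [24, 64], [23, 68], [4, 123], [10, 132], [18, 116], [109, 89], [113, 68]]
scene0 dw [[4, 118], [10, 122], [10, 124], [8, 122], [9, 109], [15, 67], [31, 73], [7, 107], [8, 124], [5, 111], [7, 106], [2, 103]]
scene0 sw [[12, 44], [10, 106], [7, 104], [5, 101], [7, 107], [13, 61], [14, 56], [17, 60], [5, 103], [2, 104], [0, 103], [3, 100]]
scene0 dn [[92, 91], [100, 89], [52, 49], [11, 115], [8, 92], [6, 120], [14, 109], [10, 124], [8, 129], [8, 128], [99, 141], [113, 124]]
scene0 sn [[104, 128], [100, 120], [7, 109], [12, 110], [17, 90], [18, 71], [12, 84], [10, 126], [8, 122], [105, 133], [111, 133], [103, 138]]
```

View pics/crops.png

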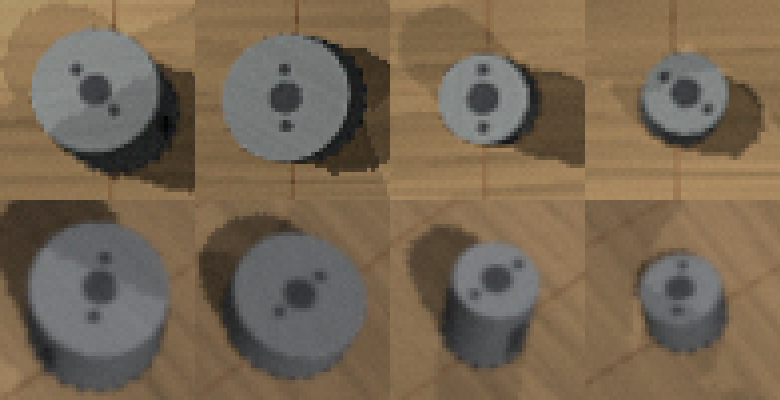

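The crops show a dark arbor hole in the centre of each closed back, about 8 px across. It makes a good centre marker in both views.

```bash
cat >> h.py <<'E'
def hole(c,seed,r=6):
    v=cv2.GaussianBlur(c["image"],(0,0),.7).max(2); u0,v0=map(round,seed)
    m=(v<88).astype(np.uint8); n,l,st,ce=cv2.connectedComponentsWithStats(m,connectivity=4)
    k=[i for i in range(1,n) if st[i,4]<140 and np.hypot(*(ce[i]-seed))<r]
    k=max(k,key=lambda i:st[i,4]); 
    w=np.where(l==k,88.-v,0); yy,xx=np.indices(w.shape)
    return np.array([(w*xx).sum(),(w*yy).sum()])/w.sum(), st[k,4]
def pad(c,seed,win,fn):
    u,v=seed; x0,y0=u-win,v-win; h=cv2.cvtColor(cv2.GaussianBlur(c["image"],(0,0),1),cv2.COLOR_BGR2HSV)[y0:v+win,x0:u+win].astype(int)
    m=fn(h).astype(np.uint8); m=cv2.morphologyEx(m,cv2.MORPH_CLOSE,np.ones((5,5)));m=cv2.morphologyEx(m,cv2.MORPH_OPEN,np.ones((5,5)))
    cs,_=cv2.findContours(m,0,2); k=max(cs,key=cv2.contourArea); return k.reshape(-1,2)+[x0,y0]
E
python3 - <<'E'
from h import *
T,S=load("top0"),load("scene0")
A=dict(dw=(213.7,192.5),sw=(177.7,280.5),dn=(252.2,280.5),sn=(363.2,194))
B=dict(dw=(339.7,343.7),sw=(435.5,326.4),dn=(386.5,262.5),sn=(252.7,237))
for k in A:
    a,na=hole(T,A[k]); b,nb=hole(S,B[k]); p,e=tri(T,a,S,b); print(k,a.round(1),na,b.round(1),nb,(p*1000).round(1),"gap",round(e*1000,1),"r",np.hypot(*p[:2]).round(3))
for n,c,sq,ro in(("T",T,(411,272),(298,208)),("S",S,(290,181),(299,284))):
    for nm,s in(("sq",sq),("ro",ro)):
        im=cv2.cvtColor(c["image"],cv2.COLOR_BGR2HSV); u,v=s
        print(n,nm,"in",im[v-8:v+8,u-8:u+8].reshape(-1,3).mean(0).round(),"out",im[v-36:v-30,u-36:u-30].reshape(-1,3).mean(0).round(),im[v+30:v+36,u+30:u+36].reshape(-1,3).mean(0).round(), im[v-1,u-40:u+40:4].tolist())
E
```

```text
dw [213.5 192.1] 42 [339.5 343. ] 52 [634.2 147.9  55.7] gap 0.4 r 0.651
sw [177.1 280. ] 46 [434.7 326. ] 73 [462.4 221.4  30. ] gap 1.1 r 0.513
dn [251.9 280.1] 39 [386.2 262.3] 31 [459.2  70.1  54.9] gap 0.5 r 0.465
sn [362.7 193.6] 33 [252.1 236.6] 27 [ 635.1 -151.9   30.2] gap 0.2 r 0.653
T sq in [ 11. 163.  64.] out [ 17. 109. 161.] [ 17. 109. 162.] [[17, 108, 149], [17, 108, 154], [17, 106, 152], [17, 112, 153], [13, 177, 62], [11, 165, 65], [14, 166, 66], [12, 158, 68], [12, 202, 62], [10, 152, 72], [13, 155, 66], [12, 162, 66], [11, 165, 65], [11, 182, 63], [12, 149, 70], [12, 185, 62], [21, 106, 89], [16, 108, 151], [17, 110, 148], [17, 108, 147]]
T ro in [ 15. 126. 125.] out [ 17. 110. 136.] [ 17. 109. 154.] [[17, 108, 128], [17, 107, 126], [17, 111, 124], [17, 112, 123], [16, 113, 124], [16, 128, 135], [15, 124, 132], [16, 122, 132], [15, 125, 143], [14, 124, 125], [15, 125, 137], [16, 126, 128], [14, 126, 101], [15, 126, 125], [15, 129, 128], [15, 129, 105], [16, 112, 80], [18, 105, 146], [16, 109, 148], [16, 107, 150]]
S sq in [ 11. 142.  64.] out [ 16. 102. 113.] [65. 28. 98.] [[17, 100, 127], [17, 102, 122], [16, 103, 119], [16, 100, 117], [10, 125, 61], [11, 134, 63], [12, 124, 64], [11, 140, 62], [9, 133, 65], [10, 170, 63], [11, 162, 63], [9, 145, 60], [12, 124, 64], [9, 154, 63], [10, 122, 69], [11, 141, 65], [12, 134, 63], [16, 103, 141], [15, 104, 140], [17, 105, 146]]
S ro in [ 15. 117. 113.] out [ 16. 101. 135.] [ 16. 103. 101.] [[15, 104, 128], [16, 101, 129], [16, 106, 132], [16, 102, 128], [16, 117, 111], [15, 117, 109], [15, 126, 111], [15, 115, 118], [14, 121, 118], [15, 114, 116], [15, 122, 128], [15, 114, 114], [15, 113, 111], [15, 114, 112], [16, 118, 112], [14, 116, 123], [16, 109, 136], [16, 102, 137], [16, 102, 138], [15, 98, 148]]
```

The saw heights come out right: 55.7, 30.0, 54.9 and 30.2 mm. Next are the pads, the bystanders' positions and some clearances.

```bash
python3 - <<'E'
from h import *
T,S=load("top0"),load("scene0"); pix={}
dbg={}
for n,c,sq,ro,st in(("T",T,(411,272),(298,208),118),("S",S,(290,181),(299,284),110)):
    k=pad(c,sq,45,lambda h:(h[...,2]<85)&(h[...,1]>115)); q=cv2.minAreaRect(k); 
    w=np.array([onplane(c,p,.008) for p in cv2.approxPolyDP(k.reshape(-1,1,2),5,True).reshape(-1,2).astype(float)])
    M=cv2.moments(k); pix[n,"sq"]=(M["m10"]/M["m00"],M["m01"]/M["m00"]); ww=np.array([onplane(c,p,.008)[:2] for p in k.astype(float)],np.float32)*1000
    print(n,"sq",pix[n,"sq"],"rect mm",cv2.minAreaRect(ww))
    def cork(h):
        s=cv2.GaussianBlur(h[...,1].astype(np.float32),(0,0),1.5); return (s>st)
    k=pad(c,ro,40,cork); ww=np.array([onplane(c,p,.008)[:2] for p in k.astype(float)],np.float32)*1000
    e=cv2.fitEllipse(k); pix[n,"ro"]=e[0]; print(n,"ro",e,"mm",cv2.fitEllipse(ww), cv2.minEnclosingCircle(ww))
    d=c["image"].copy(); cv2.drawContours(d,[k.reshape(-1,1,2)],-1,(0,0,255),1); dbg[n]=d[ro[1]-40:ro[1]+40,ro[0]-40:ro[0]+40]
for k in("sq","ro"):
    p,e=tri(T,pix["T",k],S,pix["S",k]); print(k,(p*1000).round(1),"gap",round(e*1000,1))
cv2.imwrite("pics/cork.png",cv2.resize(np.hstack([dbg["T"],dbg["S"]]),None,fx=4,fy=4))
for n,uv,z in(("collar",(332,273),.04),("penc",(473,188),.09),("tray",(198,127),.03),("rackL",(198,80),.08),("deb",(150,195),.02)): print(n,onplane(T,uv,z).round(3))
E
```

```text
T sq (410.23099284436495, 272.05120751341684) rect mm ((474.86285400390625, -248.784912109375), (100.47885131835938, 98.15846252441406), 88.26284790039062)
T ro ((297.6195068359375, 207.7277069091797), (45.899967193603516, 46.82091522216797), 91.28659057617188) mm ((611.3721923828125, -16.9820499420166), (97.7339096069336, 98.22989654541016), 143.80279541015625) ((611.2576904296875, -16.703096389770508), 50.52676773071289)
S sq (289.9027513630024, 180.74071256498033) rect mm ((476.8522033691406, -245.53555297851562), (99.50321960449219, 97.72681427001953), 87.68199157714844)
S ro ((298.0825500488281, 283.08148193359375), (43.63251876831055, 47.71271514892578), 88.96025848388672) mm ((612.9304809570312, -16.37986946105957), (96.57986450195312, 99.37781524658203), 165.93292236328125) ((613.6871337890625, -17.096357345581055), 51.233680725097656)
sq [ 4.745e+02 -2.501e+02 -2.000e-01] gap 0.4
ro [612.2 -17.    3.5] gap 0.7
collar [ 0.472 -0.086  0.04 ]
penc [ 0.63  -0.357  0.09 ]
tray [0.779 0.188 0.03 ]
rackL [0.856 0.177 0.08 ]
deb [0.637 0.285 0.02 ]
```

View pics/cork.png

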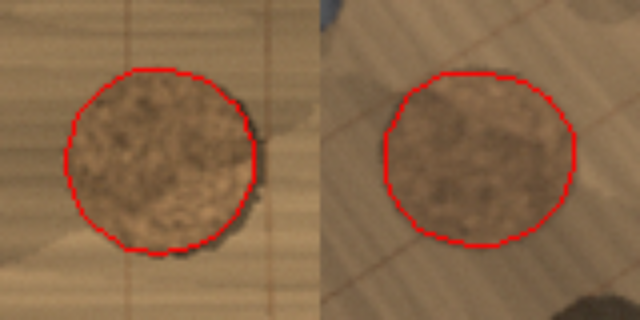

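Pads agree in both views: the square pad is at about (475,-248) and the cork pad at about (612,-17), with heights near 0–8 mm. I'll turn to yaw 180° so the tool axes line up with the world (dp = [-dx, dy, -dz]), then head for deep_wide.

>>> {"name": "send_rows", "arguments": {
  "steps": [
    {"dp": [-45, 39.5, 0], "roll": 0.082, "jaw": 100},
    {"dp": [-90, 79, 0], "roll": 0.163, "jaw": 100},
    {"dp": [-135, 118.5, 0], "roll": 0.245, "jaw": 100},
    {"dp": [-180, 158, 0], "roll": 0.326, "jaw": 100},
    {"dp": [-225, 197.5, 0], "roll": 0.408, "jaw": 100}
  ],
  "newtons": 25
}}

```text
time_s: 0.72
tcp_pos: [0.3963, -0.3473, 0.2404]
eef_rot: [180.0, -0.0, 179.8]
contact_force: [1.9, -1.3, -0.9]
gripper_width: 0.0878
gripper_force: 0.0
```

>>> {"name": "send_rows", "arguments": {
  "steps": [
    {"dp": [-26, 55, 0], "roll": 0, "jaw": 100},
    {"dp": [-52, 110, 0], "roll": 0, "jaw": 100},
    {"dp": [-78, 165, 0], "roll": 0, "jaw": 100},
    {"dp": [-104, 220, 0], "roll": 0, "jaw": 100},
    {"dp": [-130, 275, 0], "roll": 0, "jaw": 100}
  ]
}}

```text
time_s: 1.35
tcp_pos: [0.5263, -0.0721, 0.2406]
eef_rot: [180.0, 0.0, -180.0]
contact_force: [1.8, -1.6, 0.2]
gripper_width: 0.0878
gripper_force: 0.0
```

>>> {"name": "send_rows", "arguments": {
  "steps": [
    {"dp": [-27, 55, 10], "roll": 0, "jaw": 100},
    {"dp": [-54, 110, 40], "roll": 0, "jaw": 100},
    {"dp": [-81, 165, 70], "roll": 0, "jaw": 100},
    {"dp": [-108, 222, 90], "roll": 0, "jaw": 100},
    {"dp": [-108, 222, 90], "roll": 0, "jaw": 100}
  ]
}}

```text
time_s: 1.98
tcp_pos: [0.634, 0.1505, 0.1477]
eef_rot: [-179.9, -0.2, -179.9]
contact_force: [0.2, 0.3, -0.9]
gripper_width: 0.0877
gripper_force: 0.0
```

```bash
python3 - <<'E'
from plant import r
import cv2,pickle
c=r.capture("wrist"); pickle.dump(c,open("pics/w1.pkl","wb")); cv2.imwrite("pics/w1.png",c["image"]); s=r.get_state(); print(s["tcp_pos"],s["eef_rot"],s["joints"])
E
```

```text
[0.63422471 0.15052142 0.14782452] [-1.79920284e+02 -1.60463509e-01 -1.79882649e+02] [ 3.04560738e+01  2.24139444e+01 -9.20441922e+00 -1.43604855e-02
 -5.85603915e+01 -1.20331102e+02]
```

View pics/w1.png

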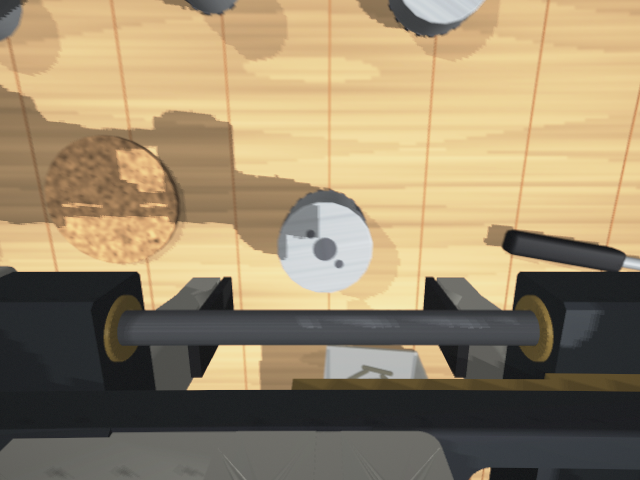

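The wrist view shows deep_wide centred between the fingers, with its hole at about (325,249). The cork pad is at (112,200) and the deburring tool at the right. I'll check the saw position from this view.

```bash
python3 - <<'E'
from h import *
W,T,S=load("w1"),load("top0"),load("scene0")
a=np.array([325,249.]); a,n=hole(W,a,8); print(a,n,(onplane(W,a,.055)*1000).round(1)); print([(x*1000) if np.ndim(x) else x*1000 for x in tri(W,a,T,(213.5,192.1))])
E
```

```text
Traceback (most recent call last):
  File "h.py", line 17, in hole
    k=max(k,key=lambda i:st[i,4]);
ValueError: max() iterable argument is empty
```

```bash
sed -i 's/def hole(c,seed,r=6)/def hole(c,seed,r=6,th=88,mx=140)/; s/v<88/v<th/; s/<140/<mx/; s/88\.-v/float(th)-v/' h.py; python3 - <<'E'
from h import *
W,T,S=load("w1"),load("top0"),load("scene0")
print(W["image"][249,310:342:3].max(1)); a,n=hole(W,(325,249),8,130,900); print(a,n,(onplane(W,a,.055)*1000).round(1)); print([np.round(x*1000,1) for x in tri(W,a,T,(213.5,192.1))])
E
```

```text
[222 168 121 120 119 120 123 124 123 201 221]
[323.61561905 248.88190476] 319 [636.3 146.9  55. ]
[array([633.5, 146.8,  61.7]), np.float64(1.6)]
```

>>> {"name": "send_rows", "arguments": {
  "steps": [
    {"dp": [-1, -3, 40], "roll": 0, "jaw": 100},
    {"dp": [-1, -3, 80], "roll": 0, "jaw": 100},
    {"dp": [-1, -3, 108], "roll": 0, "jaw": 100},
    {"dp": [-1, -3, 118], "roll": 0, "jaw": 100},
    {"dp": [-1, -3, 118], "roll": 0, "jaw": 50}
  ],
  "newtons": 25
}}

```text
time_s: 2.65
tcp_pos: [0.635, 0.1443, 0.0328]
eef_rot: [-180.0, -0.0, 180.0]
contact_force: [0.8, -0.5, -0.5]
gripper_width: 0.0821
gripper_force: 0.0
```

>>> {"name": "send_rows", "arguments": {
  "steps": [
    {"dp": [0, 0, 0], "roll": 0, "jaw": 50},
    {"dp": [0, 0, 0], "roll": 0, "jaw": 50},
    {"dp": [0, 0, 0], "roll": 0, "jaw": 50},
    {"dp": [0, 0, 0], "roll": 0, "jaw": 50}
  ]
}}

```text
time_s: 3.15
tcp_pos: [0.6359, 0.1453, 0.0341]
eef_rot: [179.9, 0.1, -180.0]
contact_force: [-1.0, 0.6, 6.9]
gripper_width: 0.0638
gripper_force: 25.0
```

>>> {"name": "send_rows", "arguments": {
  "steps": [
    {"dp": [0, 0, -30], "roll": 0, "jaw": 50},
    {"dp": [0, 0, -70], "roll": 0, "jaw": 50},
    {"dp": [10, -20, -110], "roll": 0, "jaw": 50},
    {"dp": [30, -70, -120], "roll": 0, "jaw": 50},
    {"dp": [52, -125, -120], "roll": 0, "jaw": 50}
  ]
}}

```text
time_s: 3.78
tcp_pos: [0.5828, 0.0193, 0.1539]
eef_rot: [180.0, 0.1, -179.9]
contact_force: [0.7, -1.6, -1.7]
gripper_width: 0.064
gripper_force: 25.0
```

>>> {"name": "send_rows", "arguments": {
  "steps": [
    {"dp": [22, -55, 0], "roll": 0, "jaw": 50},
    {"dp": [44, -110, 0], "roll": 0, "jaw": 50},
    {"dp": [66, -165, 0], "roll": 0, "jaw": 50},
    {"dp": [88, -220, 0], "roll": 0, "jaw": 50},
    {"dp": [108, -260, 0], "roll": 0, "jaw": 50}
  ]
}}

```text
time_s: 4.4
tcp_pos: [0.4735, -0.2419, 0.1527]
eef_rot: [180.0, 0.0, 179.9]
contact_force: [0.8, -0.4, -1.7]
gripper_width: 0.0641
gripper_force: 25.0
```

>>> {"name": "send_rows", "arguments": {
  "steps": [
    {"dp": [0, -7, 10], "roll": 0, "jaw": 50},
    {"dp": [0, -8, 40], "roll": 0, "jaw": 50},
    {"dp": [0, -8, 70], "roll": 0, "jaw": 50},
    {"dp": [0, -8, 90], "roll": 0, "jaw": 50},
    {"dp": [0, -8, 90], "roll": 0, "jaw": 50}
  ]
}}

```text
time_s: 5.03
tcp_pos: [0.4738, -0.2475, 0.061]
eef_rot: [180.0, -0.2, -180.0]
contact_force: [-0.7, 0.3, -1.7]
gripper_width: 0.0638
gripper_force: 25.0
```

```bash
cat >> h.py <<'E'
def snap(tag):
    from plant import r
    for n in("top","scene","wrist"):
        c=r.capture(n); pickle.dump(c,open(f"pics/{n}{tag}.pkl","wb")); cv2.imwrite(f"pics/{n}{tag}.png",c["image"])
    s=r.get_state(); print({k:np.round(s[k],4) for k in("time_s","tcp_pos","eef_rot","joints","contact_force","gripper_width","gripper_force")})
E
python3 - <<'E'
from h import *
snap("2")
t,s,w=[load(n+"2")["image"] for n in("top","scene","wrist")]
a=cv2.resize(t[190:340,310:510],(400,300)); b=cv2.resize(s[90:240,190:390],(400,300)); w=cv2.resize(w,(400,300))
cv2.imwrite("pics/m2.png",np.vstack([np.hstack([a,b]),np.hstack([w,w*0])]))
E
```

```text
{'time_s': np.float64(5.175), 'tcp_pos': array([ 0.4757, -0.248 ,  0.0634]), 'eef_rot': array([-1.799824e+02,  6.340000e-02, -1.799768e+02]), 'joints': array([-6.57990e+00,  1.82469e+01, -2.94303e+01,  1.52000e-02,
       -4.22578e+01, -8.34082e+01]), 'contact_force': array([ 1.258 ,  0.0074, -1.3674]), 'gripper_width': np.float64(0.064), 'gripper_force': np.float64(24.9988)}
```

View pics/m2.png

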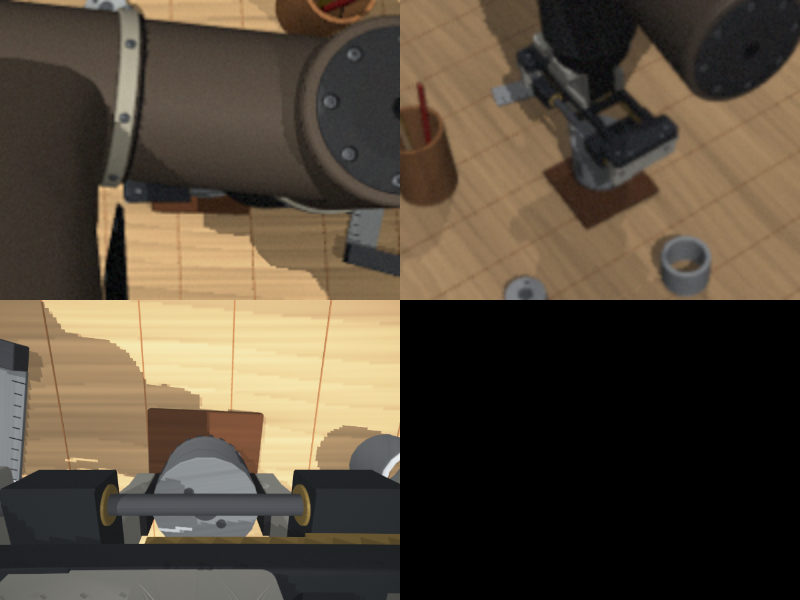

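The wrist view shows deep_wide upright in the jaws, and the scene view shows it over the square pad. It is net 30 mm above its bench height and the pad is 8 mm thick, so it goes down 22 mm.

>>> {"name": "send_rows", "arguments": {
  "steps": [
    {"dp": [0, 0, 12], "roll": 0, "jaw": 50},
    {"dp": [0, 0, 18], "roll": 0, "jaw": 50},
    {"dp": [0, 0, 21], "roll": 0, "jaw": 50},
    {"dp": [0, 0, 22], "roll": 0, "jaw": 50},
    {"dp": [0, 0, 22], "roll": 0, "jaw": 50}
  ]
}}

```text
time_s: 5.8
tcp_pos: [0.4745, -0.2481, 0.042]
eef_rot: [-180.0, -0.0, -180.0]
contact_force: [-4.9, 4.3, 16.7]
gripper_width: 0.0642
gripper_force: 25.0
```

>>> {"name": "send_rows", "arguments": {
  "steps": [
    {"dp": [0, 0, -1], "roll": 0, "jaw": 100},
    {"dp": [0, 0, -1], "roll": 0, "jaw": 100},
    {"dp": [0, 0, -1], "roll": 0, "jaw": 100},
    {"dp": [0, 0, -1], "roll": 0, "jaw": 100},
    {"dp": [0, 0, -1], "roll": 0, "jaw": 100}
  ]
}}

```text
time_s: 6.42
tcp_pos: [0.4749, -0.2481, 0.0414]
eef_rot: [180.0, -0.0, 180.0]
contact_force: [0.6, 0.5, -0.5]
gripper_width: 0.0875
gripper_force: 0.0
```

>>> {"name": "send_rows", "arguments": {
  "steps": [
    {"dp": [0, 0, -30], "roll": 0, "jaw": 100},
    {"dp": [0, 0, -80], "roll": 0, "jaw": 100},
    {"dp": [0, 30, -120], "roll": 0, "jaw": 100},
    {"dp": [3, 90, -120], "roll": 0, "jaw": 100},
    {"dp": [6, 150, -120], "roll": 0, "jaw": 100}
  ]
}}

```text
time_s: 7.05
tcp_pos: [0.4689, -0.0968, 0.1622]
eef_rot: [180.0, 0.1, 179.9]
contact_force: [1.6, 0.7, 0.3]
gripper_width: 0.0875
gripper_force: 0.0
```

>>> {"name": "send_rows", "arguments": {
  "steps": [
    {"dp": [3, 60, 0], "roll": 0, "jaw": 100},
    {"dp": [5, 120, 0], "roll": 0, "jaw": 100},
    {"dp": [8, 168, 0], "roll": 0, "jaw": 100},
    {"dp": [8, 168, 0], "roll": 0, "jaw": 100}
  ]
}}

```text
time_s: 7.55
tcp_pos: [0.461, 0.0727, 0.1618]
eef_rot: [180.0, 0.0, -179.8]
contact_force: [0.5, -0.2, -0.2]
gripper_width: 0.0878
gripper_force: 0.0
```

```bash
python3 - <<'E'
from h import *
snap("3")
t,s,w=[load(n+"3")["image"] for n in("top","scene","wrist")]
a=cv2.resize(t[190:340,310:510],(400,300)); b=cv2.resize(s[90:240,190:390],(400,300)); w=cv2.resize(w,(400,300))
cv2.imwrite("pics/m3.png",np.vstack([np.hstack([a,b]),np.hstack([w,w*0])]))
E
```

```text
{'time_s': np.float64(7.7), 'tcp_pos': array([0.4608, 0.0696, 0.1614]), 'eef_rot': array([-1.799876e+02, -2.370000e-02, -1.799934e+02]), 'joints': array([ 3.289160e+01,  4.771300e+00, -3.127930e+01, -3.000000e-03,
       -5.397600e+01, -1.228832e+02]), 'contact_force': array([ 0.4755, -0.2441,  0.0044]), 'gripper_width': np.float64(0.0878), 'gripper_force': np.float64(0.0)}
```

View pics/m3.png

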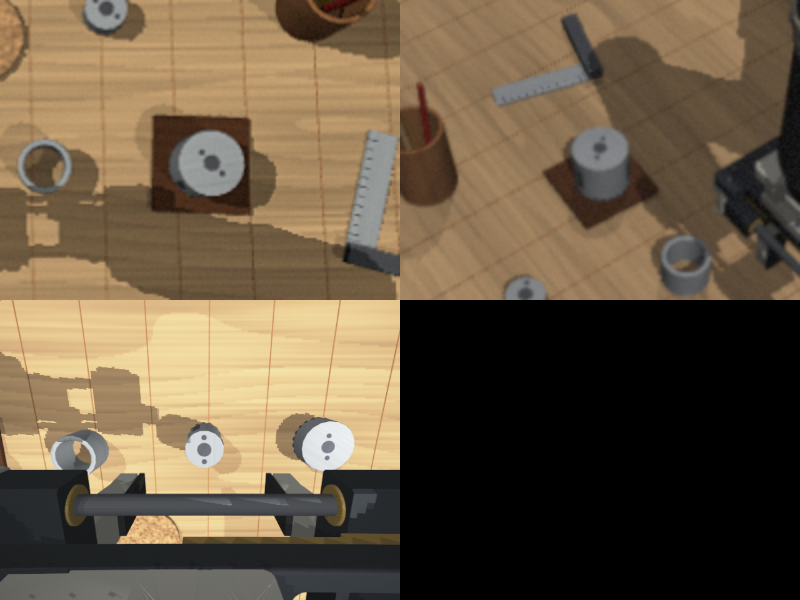

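deep_wide stands on the square pad. Its hole is at about (415,271) in the top view and (290,163) in the scene view. deep_narrow is between the open fingers, with its hole at about (328,238) in the wrist view. I'll measure both.

```bash
python3 - <<'E'
from h import *
T,S,W=[load(n+"3") for n in("top","scene","wrist")]
a,n=hole(T,(415.5,271.5)); b,m=hole(S,(290,163.5)); print(a,n,b,m,[np.round(x*1000,1) for x in tri(T,a,S,b)], "planes",(onplane(T,a,.063)*1e3).round(1),(onplane(S,b,.063)*1e3).round(1))
a,n=hole(W,(328,238),8,130,900); print(a,n,(onplane(W,a,.055)*1e3).round(1))
E
```

```text
[415.56557377 270.86065574] 30 [289.45454545 163.46280992] 14 [array([ 473.5, -247.2,   62.9]), np.float64(0.1)] planes [ 473.5 -247.2   63. ] [ 473.5 -247.1   63. ]
[325.55243089 238.56816015] 301 [460.  68.  55.]
```

>>> {"name": "send_rows", "arguments": {
  "steps": [
    {"dp": [1, 0, 50], "roll": 0, "jaw": 100},
    {"dp": [1, 0, 95], "roll": 0, "jaw": 100},
    {"dp": [1, 0, 120], "roll": 0, "jaw": 90},
    {"dp": [1, 0, 129], "roll": 0, "jaw": 70},
    {"dp": [1, 0, 129], "roll": 0, "jaw": 25}
  ],
  "newtons": 25
}}

```text
time_s: 8.32
tcp_pos: [0.4601, 0.0691, 0.0325]
eef_rot: [-180.0, -0.0, 179.9]
contact_force: [0.3, -0.4, -0.4]
gripper_width: 0.0644
gripper_force: 0.0
```

>>> {"name": "send_rows", "arguments": {
  "steps": [
    {"dp": [0, 0, 0], "roll": 0, "jaw": 25},
    {"dp": [0, 0, 0], "roll": 0, "jaw": 25},
    {"dp": [0, 0, 0], "roll": 0, "jaw": 25},
    {"dp": [0, 0, 0], "roll": 0, "jaw": 25},
    {"dp": [0, 0, 0], "roll": 0, "jaw": 25}
  ]
}}

```text
time_s: 8.95
tcp_pos: [0.4606, 0.0702, 0.0335]
eef_rot: [180.0, 0.1, -180.0]
contact_force: [-0.7, -1.8, 7.7]
gripper_width: 0.0441
gripper_force: 25.0
```

>>> {"name": "send_rows", "arguments": {
  "steps": [
    {"dp": [0, 0, -30], "roll": 0, "jaw": 25},
    {"dp": [0, 0, -80], "roll": 0, "jaw": 25},
    {"dp": [0, -20, -130], "roll": 0, "jaw": 25},
    {"dp": [-4, -75, -130], "roll": 0, "jaw": 25},
    {"dp": [-8, -135, -130], "roll": 0, "jaw": 25}
  ]
}}

```text
time_s: 9.57
tcp_pos: [0.4682, -0.0657, 0.1638]
eef_rot: [179.9, 0.2, -179.9]
contact_force: [1.1, 0.6, -2.3]
gripper_width: 0.0437
gripper_force: 25.0
```

>>> {"name": "send_rows", "arguments": {
  "steps": [
    {"dp": [-2, -60, 0], "roll": 0, "jaw": 25},
    {"dp": [-4, -120, 0], "roll": 0, "jaw": 25},
    {"dp": [-6, -165, 0], "roll": 0, "jaw": 25},
    {"dp": [-6, -182, 20], "roll": 0, "jaw": 25},
    {"dp": [-6, -182, 50], "roll": 0, "jaw": 25}
  ]
}}

```text
time_s: 10.2
tcp_pos: [0.4741, -0.2485, 0.1125]
eef_rot: [-180.0, 0.1, 179.9]
contact_force: [-0.2, 0.7, -2.3]
gripper_width: 0.0441
gripper_force: 25.0
```

```bash
python3 - <<'E'
from h import *
snap("4")
s,w=[load(n+"4")["image"] for n in("scene","wrist")]
b=cv2.resize(s[90:240,190:390],(400,300),interpolation=cv2.INTER_CUBIC); w=cv2.resize(w,(400,300))
cv2.imwrite("pics/m4.png",np.hstack([b,w]))
E
```

```text
{'time_s': np.float64(10.35), 'tcp_pos': array([ 0.4726, -0.247 ,  0.1115]), 'eef_rot': array([179.9619,  -0.2027, 179.9597]), 'joints': array([-6.52100e+00,  1.44761e+01, -2.67823e+01, -1.98000e-02,
       -4.89474e+01, -8.35064e+01]), 'contact_force': array([0.1899, 0.1233, 0.1155]), 'gripper_width': np.float64(0.0441), 'gripper_force': np.float64(25.0)}
```

View pics/m4.png

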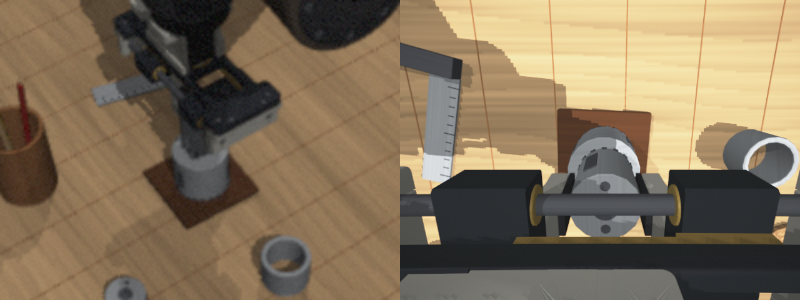

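deep_narrow is held upright, centred over deep_wide, with its rim about 17 mm above the back. I'll lower it gently.

>>> {"name": "send_rows", "arguments": {
  "steps": [
    {"dp": [0, 0, 8], "roll": 0, "jaw": 25},
    {"dp": [0, 0, 13], "roll": 0, "jaw": 25},
    {"dp": [0, 0, 15.5], "roll": 0, "jaw": 25},
    {"dp": [0, 0, 16.5], "roll": 0, "jaw": 25},
    {"dp": [0, 0, 16.5], "roll": 0, "jaw": 25}
  ]
}}

```text
time_s: 10.98
tcp_pos: [0.4741, -0.2471, 0.0966]
eef_rot: [-180.0, 0.0, -180.0]
contact_force: [-1.8, 2.1, 2.8]
gripper_width: 0.044
gripper_force: 25.0
```

>>> {"name": "send_rows", "arguments": {
  "steps": [
    {"dp": [0, 0, 0], "roll": 0, "jaw": 60},
    {"dp": [0, 0, 0], "roll": 0, "jaw": 100},
    {"dp": [0, 0, 0], "roll": 0, "jaw": 100},
    {"dp": [0, 0, 0], "roll": 0, "jaw": 100},
    {"dp": [0, 0, 0], "roll": 0, "jaw": 100}
  ]
}}

```text
time_s: 11.6
tcp_pos: [0.4739, -0.2471, 0.096]
eef_rot: [-180.0, -0.0, 180.0]
contact_force: [-0.1, 1.2, 0.3]
gripper_width: 0.0853
gripper_force: 0.0
```

>>> {"name": "send_rows", "arguments": {
  "steps": [
    {"dp": [0, 0, -40], "roll": 0, "jaw": 100},
    {"dp": [0, 0, -85], "roll": 0, "jaw": 100},
    {"dp": [1, 50, -85], "roll": 0, "jaw": 100},
    {"dp": [2, 110, -85], "roll": 0, "jaw": 100},
    {"dp": [3, 168, -85], "roll": 0, "jaw": 100}
  ]
}}

```text
time_s: 12.22
tcp_pos: [0.4708, -0.0777, 0.1813]
eef_rot: [180.0, 0.0, 179.9]
contact_force: [0.7, 0.4, 0.6]
gripper_width: 0.0875
gripper_force: 0.0
```

>>> {"name": "send_rows", "arguments": {
  "steps": [
    {"dp": [2, 60, 0], "roll": 0, "jaw": 100},
    {"dp": [4, 120, 0], "roll": 0, "jaw": 100},
    {"dp": [6, 180, 10], "roll": 0, "jaw": 100},
    {"dp": [8, 240, 30], "roll": 0, "jaw": 100},
    {"dp": [9, 300, 50], "roll": 0, "jaw": 100}
  ]
}}

```text
time_s: 12.85
tcp_pos: [0.4618, 0.2216, 0.1315]
eef_rot: [179.9, 0.1, -180.0]
contact_force: [1.6, 0.6, 1.9]
gripper_width: 0.0877
gripper_force: 0.0
```

```bash
python3 - <<'E'
from h import *
snap("5")
t,s,w=[load(n+"5")["image"] for n in("top","scene","wrist")]
a=cv2.resize(t[190:340,310:510],(400,300)); b=cv2.resize(s[90:240,190:390],(400,300)); w=cv2.resize(w,(400,300))
cv2.imwrite("pics/m5.png",np.vstack([np.hstack([a,b]),np.hstack([w,w*0])]))
E
```

```text
{'time_s': np.float64(13.0), 'tcp_pos': array([0.4614, 0.2215, 0.1303]), 'eef_rot': array([-1.799144e+02, -8.400000e-02, -1.798045e+02]), 'joints': array([ 4.765610e+01,  1.123840e+01, -2.820020e+01, -5.200000e-03,
       -5.068120e+01, -1.374572e+02]), 'contact_force': array([-0.3833, -0.2279,  0.7305]), 'gripper_width': np.float64(0.088), 'gripper_force': np.float64(0.0)}
```

View pics/m5.png

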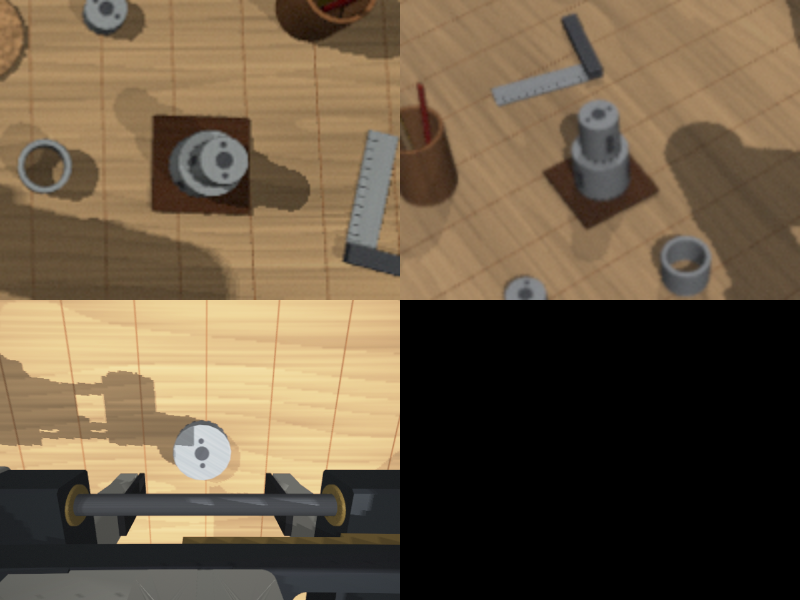

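The deep stack stands: deep_narrow's hole is at top (422,270) and scene (290,147). shallow_wide is between the fingers, with its hole at wrist (323,245).

```bash
python3 - <<'E'
from h import *
T,S,W=[load(n+"5") for n in("top","scene","wrist")]
a,n=hole(T,(422,270)); b,m=hole(S,(289,147)); print(a,n,b,m,[np.round(x*1000,1) for x in tri(T,a,S,b)], "planes",(onplane(T,a,.118)*1e3).round(1),(onplane(S,b,.118)*1e3).round(1))
a,n=hole(W,(323,245),8,130,900); print(a,n,(onplane(W,a,.030)*1e3).round(1))
E
```

```text
[421.76676385 269.65306122] 47 [288.775      146.53333333] 16 [array([ 472.4, -246.2,  117.9]), np.float64(0.1)] planes [ 472.5 -246.2  118. ] [ 472.5 -246.   118. ]
[322.10774411 244.77226814] 320 [463.3 218.9  30. ]
```

The deep stack is within 1.5 mm, with its top at 117.9 mm. Now shallow_wide, with TCP at z≈20.

>>> {"name": "send_rows", "arguments": {
  "steps": [
    {"dp": [-1, -1, 50], "roll": 0, "jaw": 100},
    {"dp": [-1, -1, 85], "roll": 0, "jaw": 100},
    {"dp": [-1, -1, 102], "roll": 0, "jaw": 100},
    {"dp": [-1, -1, 110], "roll": 0, "jaw": 100},
    {"dp": [-1, -1, 110], "roll": 0, "jaw": 50}
  ],
  "newtons": 25
}}

```text
time_s: 13.62
tcp_pos: [0.4632, 0.2179, 0.0217]
eef_rot: [-180.0, -0.0, 180.0]
contact_force: [-1.4, 0.5, 0.8]
gripper_width: 0.0824
gripper_force: 0.0
```

>>> {"name": "send_rows", "arguments": {
  "steps": [
    {"dp": [0, 0, 0], "roll": 0, "jaw": 50},
    {"dp": [0, 0, 0], "roll": 0, "jaw": 50},
    {"dp": [0, 0, 0], "roll": 0, "jaw": 50},
    {"dp": [0, 0, 0], "roll": 0, "jaw": 50}
  ]
}}

```text
time_s: 14.12
tcp_pos: [0.4635, 0.2189, 0.0224]
eef_rot: [179.9, 0.1, -180.0]
contact_force: [-0.7, 0.3, 6.5]
gripper_width: 0.0638
gripper_force: 25.0
```

>>> {"name": "send_rows", "arguments": {
  "steps": [
    {"dp": [0, 0, -30], "roll": 0, "jaw": 50},
    {"dp": [0, 0, -70], "roll": 0, "jaw": 50},
    {"dp": [-30, -47, -70], "roll": 0, "jaw": 50},
    {"dp": [-60, -95, -70], "roll": 0, "jaw": 50},
    {"dp": [-90, -142, -70], "roll": 0, "jaw": 50}
  ]
}}

```text
time_s: 14.75
tcp_pos: [0.5535, 0.0752, 0.0918]
eef_rot: [180.0, 0.0, -180.0]
contact_force: [0.4, 1.0, -1.7]
gripper_width: 0.0638
gripper_force: 25.0
```

>>> {"name": "send_rows", "arguments": {
  "steps": [
    {"dp": [-30, -47, 0], "roll": 0, "jaw": 50},
    {"dp": [-54, -86, 0], "roll": 0, "jaw": 50},
    {"dp": [-59, -94, 20], "roll": 0, "jaw": 50},
    {"dp": [-59, -94, 45], "roll": 0, "jaw": 50},
    {"dp": [-59, -94, 50], "roll": 0, "jaw": 50}
  ]
}}

```text
time_s: 15.38
tcp_pos: [0.61, -0.0177, 0.0392]
eef_rot: [-180.0, -0.2, 180.0]
contact_force: [-1.2, -0.8, -1.2]
gripper_width: 0.0642
gripper_force: 25.0
```

```bash
python3 - <<'E'
from h import *
snap("6")
s,w=[load(n+"6")["image"] for n in("scene","wrist")]
b=cv2.resize(s[200:350,200:400],(400,300),interpolation=cv2.INTER_CUBIC); w=cv2.resize(w,(400,300))
cv2.imwrite("pics/m6.png",np.hstack([b,w]))
E
```

```text
{'time_s': np.float64(15.525), 'tcp_pos': array([ 0.6119, -0.017 ,  0.0417]), 'eef_rot': array([-1.799872e+02, -1.520000e-02, -1.799531e+02]), 'joints': array([ 1.666980e+01,  2.571360e+01, -2.057330e+01,  1.140000e-02,
       -4.373140e+01, -1.066312e+02]), 'contact_force': array([-0.362 ,  0.6639,  0.3031]), 'gripper_width': np.float64(0.064), 'gripper_force': np.float64(24.9995)}
```

View pics/m6.png

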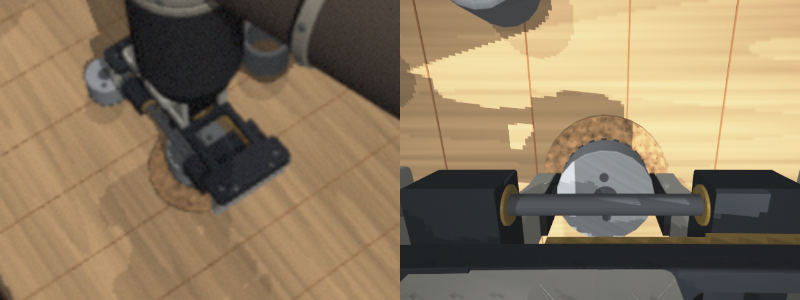

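shallow_wide is held upright over the cork pad, 20 mm above its bench height. It goes down 12 mm.

>>> {"name": "send_rows", "arguments": {
  "steps": [
    {"dp": [0, 0, 6], "roll": 0, "jaw": 50},
    {"dp": [0, 0, 10], "roll": 0, "jaw": 50},
    {"dp": [0, 0, 11.5], "roll": 0, "jaw": 50},
    {"dp": [0, 0, 11.8], "roll": 0, "jaw": 50},
    {"dp": [0, 0, 11.8], "roll": 0, "jaw": 50}
  ]
}}

```text
time_s: 16.15
tcp_pos: [0.612, -0.0174, 0.0305]
eef_rot: [180.0, 0.0, -180.0]
contact_force: [-2.7, 1.1, 6.0]
gripper_width: 0.0635
gripper_force: 25.0
```

>>> {"name": "send_rows", "arguments": {
  "steps": [
    {"dp": [0, 0, 0], "roll": 0, "jaw": 100},
    {"dp": [0, 0, 0], "roll": 0, "jaw": 100},
    {"dp": [0, 0, 0], "roll": 0, "jaw": 100},
    {"dp": [0, 0, 0], "roll": 0, "jaw": 100},
    {"dp": [0, 0, 0], "roll": 0, "jaw": 100}
  ]
}}

```text
time_s: 16.77
tcp_pos: [0.612, -0.0176, 0.0297]
eef_rot: [-180.0, -0.0, 180.0]
contact_force: [0.2, 0.0, -0.5]
gripper_width: 0.0874
gripper_force: 0.0
```

>>> {"name": "send_rows", "arguments": {
  "steps": [
    {"dp": [0, 0, -40], "roll": 0, "jaw": 100},
    {"dp": [0, 0, -100], "roll": 0, "jaw": 100},
    {"dp": [-8, -45, -110], "roll": 0, "jaw": 100},
    {"dp": [-16, -100, -110], "roll": 0, "jaw": 100},
    {"dp": [-23, -134, -110], "roll": 0, "jaw": 100}
  ]
}}

```text
time_s: 17.4
tcp_pos: [0.635, -0.1536, 0.1402]
eef_rot: [180.0, 0.0, 179.9]
contact_force: [0.6, 0.0, -0.5]
gripper_width: 0.0875
gripper_force: 0.0
```

>>> {"name": "send_rows", "arguments": {
  "steps": [
    {"dp": [0, 0, 0], "roll": 0, "jaw": 100}
  ]
}}

```text
time_s: 17.52
tcp_pos: [0.6349, -0.154, 0.1394]
eef_rot: [-180.0, -0.0, 179.8]
contact_force: [-0.2, 1.1, -0.6]
gripper_width: 0.0874
gripper_force: 0.0
```

```bash
python3 - <<'E'
from h import *
snap("7")
t,s,w=[load(n+"7")["image"] for n in("top","scene","wrist")]
a=cv2.resize(t[130:280,220:420],(400,300)); b=cv2.resize(s[190:340,200:400],(400,300)); w=cv2.resize(w,(400,300))
cv2.imwrite("pics/m7.png",np.vstack([np.hstack([a,b]),np.hstack([w,w*0])]))
E
```

```text
{'time_s': np.float64(17.675), 'tcp_pos': array([ 0.6347, -0.1512,  0.1396]), 'eef_rot': array([ 1.799920e+02, -1.970000e-02,  1.799824e+02]), 'joints': array([ 3.68930e+00,  2.28114e+01, -9.77990e+00, -1.10000e-02,
       -5.74278e+01, -9.37009e+01]), 'contact_force': array([0.4036, 0.7744, 0.1492]), 'gripper_width': np.float64(0.0877), 'gripper_force': np.float64(0.0)}
```

View pics/m7.png

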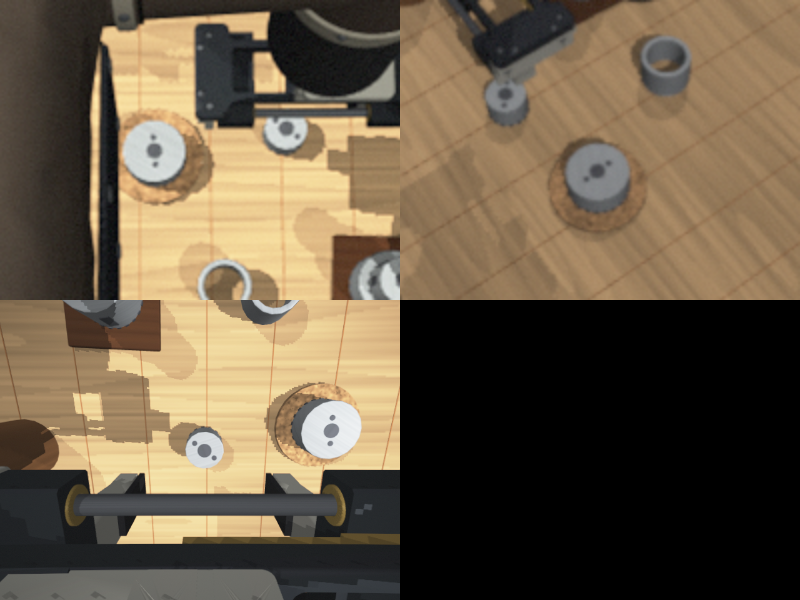

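shallow_wide is on the cork, with its hole at top (297,205), scene (298,275) and wrist (530,209). shallow_narrow's hole is at wrist (326,241), between the fingers.

```bash
python3 - <<'E'
from h import *
T,S,W=[load(n+"7") for n in("top","scene","wrist")]
print(T["image"][205,290:304].max(1))
a,n=hole(T,(297,205.5),th=110); b,m=hole(S,(298.5,275.5)); print(a,n,b,m,[np.round(x*1000,1) for x in tri(T,a,S,b)], "planes",(onplane(T,a,.038)*1e3).round(1),(onplane(S,b,.038)*1e3).round(1))
for s,z in(((530,209),.038),((326,241),.03)):
    a,n=hole(W,s,8,130,900); print(a,n,(onplane(W,a,z)*1e3).round(1))
E
```

```text
[212 216 207 156 106 114 112 109 108 112 134 193 217 211]
[297.57142857 205.42857143] 5 [298.08866995 274.98029557] 23 [array([610.3, -18. ,  35.5]), np.float64(0.2)] planes [609.7 -18.   38. ] [611.1 -16.9  38. ]Traceback (most recent call last):
  File "<stdin>", line 6, in <module>
  File "h.py", line 17, in hole
    k=max(k,key=lambda i:st[i,4]);
ValueError: max() iterable argument is empty
```

```bash
python3 - <<'E'
from h import *
T,S,W=[load(n+"7") for n in("top","scene","wrist")]
a,n=hole(T,(297,205.5),th=150); b,m=hole(S,(298.5,275.5)); print(a,n,b,m,[np.round(x*1000,1) for x in tri(T,a,S,b)], "planes",(onplane(T,a,.038)*1e3).round(1),(onplane(S,b,.038)*1e3).round(1))
for s,z in(((530,209),.038),((326,241),.03)):
    a,n=hole(W,s,10,155,900); print(a,n,(onplane(W,a,z)*1e3).round(1))
E
```

```text
[296.75904678 204.82612533] 40 [298.08866995 274.98029557] 23 [array([611. , -16.6,  38.5]), np.float64(0.4)] planes [611.  -16.4  38. ] [611.1 -16.9  38. ]
[529.01992856 208.37055838] 382 [611.7 -17.7  38. ]
[326.46782946 240.67848837] 347 [ 636.3 -153.4   30. ]
```

>>> {"name": "send_rows", "arguments": {
  "steps": [
    {"dp": [-1, 0, 50], "roll": 0, "jaw": 100},
    {"dp": [-1, 0, 90], "roll": 0, "jaw": 100},
    {"dp": [-1, 0, 110], "roll": 0, "jaw": 90},
    {"dp": [-1, 0, 118.5], "roll": 0, "jaw": 70},
    {"dp": [-1, 0, 118.5], "roll": 0, "jaw": 25}
  ],
  "newtons": 25
}}

```text
time_s: 18.3
tcp_pos: [0.6361, -0.1509, 0.0213]
eef_rot: [-180.0, -0.0, -179.9]
contact_force: [-0.5, -0.2, 0.3]
gripper_width: 0.064
gripper_force: 0.0
```

>>> {"name": "send_rows", "arguments": {
  "steps": [
    {"dp": [0, 0, 0], "roll": 0, "jaw": 25},
    {"dp": [0, 0, 0], "roll": 0, "jaw": 25},
    {"dp": [0, 0, 0], "roll": 0, "jaw": 25},
    {"dp": [0, 0, 0], "roll": 0, "jaw": 25},
    {"dp": [0, 0, 0], "roll": 0, "jaw": 25}
  ]
}}

```text
time_s: 18.92
tcp_pos: [0.6366, -0.1516, 0.0224]
eef_rot: [-180.0, 0.1, -180.0]
contact_force: [-1.6, 2.0, 6.1]
gripper_width: 0.0428
gripper_force: 25.0
```

>>> {"name": "send_rows", "arguments": {
  "steps": [
    {"dp": [0, 0, -30], "roll": 0, "jaw": 25},
    {"dp": [0, 0, -75], "roll": 0, "jaw": 25},
    {"dp": [9, 50, -80], "roll": 0, "jaw": 25},
    {"dp": [18, 100, -80], "roll": 0, "jaw": 25},
    {"dp": [24.5, 135, -80], "roll": 0, "jaw": 25}
  ]
}}

```text
time_s: 19.55
tcp_pos: [0.6109, -0.015, 0.1015]
eef_rot: [180.0, 0.0, 180.0]
contact_force: [0.8, 0.5, 0.5]
gripper_width: 0.0431
gripper_force: 25.0
```

>>> {"name": "send_rows", "arguments": {
  "steps": [
    {"dp": [0, 0, 0], "roll": 0, "jaw": 25},
    {"dp": [0, 0, 20], "roll": 0, "jaw": 25},
    {"dp": [0, 0, 30], "roll": 0, "jaw": 25},
    {"dp": [0, 0, 30], "roll": 0, "jaw": 25}
  ]
}}

```text
time_s: 20.05
tcp_pos: [0.6109, -0.0174, 0.0703]
eef_rot: [-180.0, -0.1, 179.9]
contact_force: [-0.2, 0.2, -0.7]
gripper_width: 0.0427
gripper_force: 25.0
```

```bash
python3 - <<'E'
from h import *
snap("8")
s,w=[load(n+"8")["image"] for n in("scene","wrist")]
b=cv2.resize(s[200:350,200:400],(400,300),interpolation=cv2.INTER_CUBIC); w=cv2.resize(w,(400,300))
cv2.imwrite("pics/m8.png",np.hstack([b,w]))
E
```

```text
{'time_s': np.float64(20.2), 'tcp_pos': array([ 0.6119, -0.0169,  0.0717]), 'eef_rot': array([-1.799985e+02,  3.330000e-02,  1.799674e+02]), 'joints': array([ 1.668140e+01,  2.355950e+01, -1.916440e+01,  1.500000e-02,
       -4.724460e+01, -1.067241e+02]), 'contact_force': array([-0.1931,  0.0598, -1.163 ]), 'gripper_width': np.float64(0.043), 'gripper_force': np.float64(24.9998)}
```

View pics/m8.png

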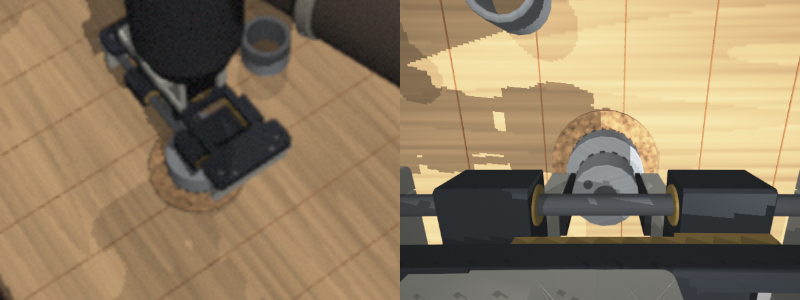

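shallow_narrow is held upright over shallow_wide, 12 mm above its back. I'll lower and release it.

>>> {"name": "send_rows", "arguments": {
  "steps": [
    {"dp": [0, 0, 6], "roll": 0, "jaw": 25},
    {"dp": [0, 0, 10], "roll": 0, "jaw": 25},
    {"dp": [0, 0, 11.3], "roll": 0, "jaw": 25},
    {"dp": [0, 0, 11.8], "roll": 0, "jaw": 25},
    {"dp": [0, 0, 11.8], "roll": 0, "jaw": 25}
  ]
}}

```text
time_s: 20.82
tcp_pos: [0.6114, -0.0166, 0.0603]
eef_rot: [-180.0, 0.0, -180.0]
contact_force: [-3.6, -0.8, 8.1]
gripper_width: 0.0431
gripper_force: 25.0
```

>>> {"name": "send_rows", "arguments": {
  "steps": [
    {"dp": [0, 0, 0], "roll": 0, "jaw": 60},
    {"dp": [0, 0, 0], "roll": 0, "jaw": 100},
    {"dp": [0, 0, 0], "roll": 0, "jaw": 100},
    {"dp": [0, 0, 0], "roll": 0, "jaw": 100},
    {"dp": [0, 0, 0], "roll": 0, "jaw": 100}
  ]
}}

```text
time_s: 21.45
tcp_pos: [0.6115, -0.0166, 0.0594]
eef_rot: [-180.0, -0.0, 180.0]
contact_force: [0.8, -0.1, 0.0]
gripper_width: 0.0853
gripper_force: 0.0
```

>>> {"name": "send_rows", "arguments": {
  "steps": [
    {"dp": [0, 0, -40], "roll": 0, "jaw": 100},
    {"dp": [0, 0, -90], "roll": 0, "jaw": 100},
    {"dp": [0, 50, -110], "roll": 0, "jaw": 100},
    {"dp": [0, 110, -110], "roll": 0, "jaw": 100},
    {"dp": [0, 170, -110], "roll": 0, "jaw": 100}
  ]
}}

```text
time_s: 22.08
tcp_pos: [0.6115, 0.155, 0.1702]
eef_rot: [180.0, 0.1, 179.9]
contact_force: [0.6, 0.4, -0.5]
gripper_width: 0.0875
gripper_force: 0.0
```

>>> {"name": "send_rows", "arguments": {
  "steps": [
    {"dp": [10, 50, 0], "roll": 0, "jaw": 100},
    {"dp": [20, 100, 0], "roll": 0, "jaw": 100},
    {"dp": [20, 100, 0], "roll": 0, "jaw": 100}
  ]
}}

```text
time_s: 22.45
tcp_pos: [0.5908, 0.2567, 0.1692]
eef_rot: [180.0, 0.0, -179.8]
contact_force: [0.8, -0.5, -0.1]
gripper_width: 0.0879
gripper_force: 0.0
```

```bash
python3 - <<'E'
from h import *
snap("9")
t,s=[load(n+"9")["image"] for n in("top","scene")]
cv2.imwrite("pics/m9.png",np.hstack([cv2.resize(t[150:300,260:460],(400,300)),cv2.resize(s[100:325,190:490],(400,300))]))
E
```

```text
{'time_s': np.float64(22.6), 'tcp_pos': array([0.5914, 0.2531, 0.1693]), 'eef_rot': array([-1.799799e+02, -2.360000e-02, -1.799966e+02]), 'joints': array([ 4.051920e+01,  2.053580e+01, -9.045700e+00, -1.000000e-04,
       -6.044940e+01, -1.305157e+02]), 'contact_force': array([ 0.0361, -0.0804,  0.0022]), 'gripper_width': np.float64(0.0878), 'gripper_force': np.float64(0.0)}
```

View pics/m9.png

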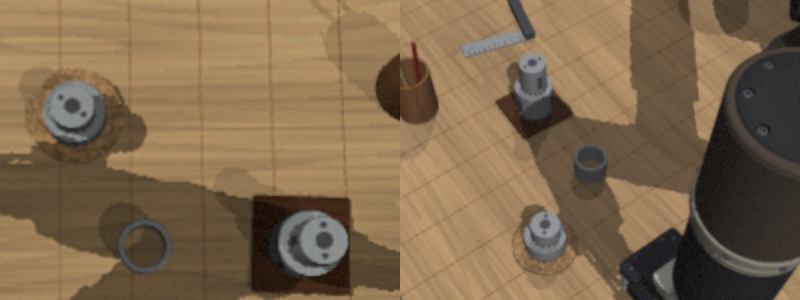

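Both stacks are standing. shallow_narrow's hole is at top (296,202) and scene (299,262), and deep_narrow's at top (422,270) and scene (289,147). One last numeric check.

```bash
python3 - <<'E'
from h import *
T,S=load("top9"),load("scene9")
for s,q,z in(((296,202),(299,262),.068),((422,270),(289,147),.118)):
    a,n=hole(T,s,th=90); b,m=hole(S,q); print(a,n,b,m,[np.round(x*1000,1) for x in tri(T,a,S,b)],(onplane(T,a,z)*1e3).round(1),(onplane(S,b,z)*1e3).round(1))
E
```

```text
[295.71824104 202.3534202 ] 36 [298.31325301 267.71084337] 17 [array([609.7, -15.8,  68.3]), np.float64(0.4)] [609.6 -15.6  68. ] [609.7 -16.1  68. ]
[421.77419355 269.62709677] 47 [288.58139535 146.51162791] 8 [array([ 472.6, -246.3,  117.9]), np.float64(0.2)] [ 472.5 -246.2  118. ] [ 472.8 -246.3  118. ]
```

The heights are 68.3 and 117.9 mm, and both narrow saws are within 2 mm of their axes, so I'm handing the job in.

```bash
python3 -c "
from plant import r
print(r.close_job())"
```

```text
the job is handed in; nothing more can be done
None
```

Both stacks are built and the job is handed in at about 23 s: by camera each narrow saw is within 2 mm of its wide saw's axis, each wide saw is within about 3 mm of its pad's centre, and no move came near a bystander; no pass/fail verdict came back.

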